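# Square up a pile of amplifier modules in the stacking jig

### The job

Gather the three flat aluminium modules into one squared pile in the corner of the steel stops: the one lying loose on the jig floor at the bottom, and the two lying askew on the raised deck slid across onto it, in the order in which they lie. The end stop is set differently each time, so feel for it: every module must end flat, straight and snug against both stops, directly over the one below, and once stacked the upper modules are to be pressed firmly (about 10 N) against the end stop for half a second. Slide them flat, without tipping or ramming them (never push with more than 30 N), and leave the other things on the bench where they are.

Things in the scene. Friction and masses are not known exactly. Their poses are not given: they have to be found in the camera images.
- jig: black jig fixed to the bench, 172 mm (own x, away from the robot at yaw 0) by 412 mm (own y, to the left). Origin: centre of its underside. Its floor is 10 mm above the bench. Near its +y end a steel end stop, 12 mm thick, stands across it in x, 44 mm above the floor; it is clamped 0 to 25 mm in from the end, a setting that no pose tells. A grey deck fills the -y end; the -x side is open.
- side_stop: fixed steel bar along the jig's whole far (+x) edge, 12 mm in x, 412 mm in y, 44 mm high, standing at jig floor level. Origin: centre of its underside; its face towards the modules is 6 mm to -x of it.
- corner (a point): on the jig floor, where the side stop's face meets the end stop's face if that is clamped fully out; axes as the jig's. The end stop's face is really at y 0 to -25 mm here. A squared module has its origin at x -50 mm, and in y 80 mm before the end stop's face; heights 0, 16, 32 mm. The floor reaches to x -160 mm and y -233 mm (the deck); 48 to 73 mm stay free behind the pile.
- deck (a point): middle of the deck's +y edge, on its top, 18 mm above the jig floor: 2 mm above the top of a module lying on the floor. Axes as the jig's. The deck runs 167 mm to -y of here and 67 mm to either side in x, up to the side stop.
- module_a: flat aluminium module housing, lying loose and slightly turned on the jig floor, 18 to 45 mm short of the side stop and up to 35 mm of the end stop. All three are alike: 100 mm along own x, 160 mm along own y, 16 mm thick, 0.14 to 0.23 kg, too wide to grip from above; slides under a push of 1 to 4 N, more with others on it. Origin: centre of its underside, z up.
- module_b: flat aluminium module housing, lying on the deck, slightly turned, under module_c. All three are alike: 100 mm along own x, 160 mm along own y, 16 mm thick, 0.14 to 0.23 kg, too wide to grip from above; slides under a push of 1 to 4 N, more with others on it. Origin: centre of its underside, z up.
- module_c: flat aluminium module housing, lying askew on module_b. All three are alike: 100 mm along own x, 160 mm along own y, 16 mm thick, 0.14 to 0.23 kg, too wide to grip from above; slides under a push of 1 to 4 N, more with others on it. Origin: centre of its underside, z up.
- board: bystander: green circuit board, 80 x 110 mm, 22 mm high, on white feet, beyond the jig. Origin: centre of its underside.
- heatsink: bystander: finned aluminium heatsink, 70 x 100 x 40 mm, beyond the jig. Origin: centre of its underside.
- wrench: bystander: steel wrench lying on the bench to the left of the jig. Origin: its underside, mid-length.
Mind the look-alikes: they are no part of the job. Leave any brown, purple or yellow look-alike of the module_a alone.

How it is judged:
By the outcome, as a careful person would: the job done as asked, in the order asked, and still so for the second after the job is handed in, with the robot touching nothing.
It also fails if it takes over 72 s, if anything falls off the work surface, if the arm or the gripper's body presses on something with over 40 N, if the wrist force passes 120 N, or if a joint passes its speed limit or range.

### The arm

A 6-joint arm with a two-finger parallel gripper is mounted at the origin on the work surface. World frame = base frame: x ahead of the robot, y to its left, z up, the work surface at z = 0. Lengths are in m, angles in rad, forces in N, time in s.
With the tool pointing down it reaches from about 0.35 to 0.875 m from the base axis. Payload 4.2 kg.
Tool frame: the origin (TCP) lies at the very end of the fingers, on their centre line; the grasp point (between the pads) lies hold_point_z behind it (hold_point_z is the distance from the TCP to the grasp point, in m); z points along the fingers, y is the line along which they close (so a half turn about z gives the same grasp; the last joint's range is limited). The gripper opens to 87 mm and grips with 3 to 60 N. Pads are 19 mm wide; open, the fingers measure 117 mm over their backs; the gripper's body (75 mm by 190 mm) begins 51 mm behind the grasp point.
Start: joints at [-1.064, 0.385, 0.008, 0, -1.194, -0.259], TCP at [0.153, -0.606, 0.223] pointing down, gripper open.
Joint ranges: [-3.14, 3.14], [-1.21, 2.06], [-1.07, 1.41], [-3.16, 2.05], [-2.99, -0.16], [-3.1, 3.1]. Speed limits (rad/s): [2.79, 2.79, 3.14, 3.14, 3.14, 3.14].

### API

Orientations are given as a unit quaternion [x, y, z, w].
In Python, from station import goto, line_to, movej, gripper_to, dwell, solve_ik, camera, PlanningError, close_job, get_time_s, get_qpos, get_qd, get_effort, get_ee_pos, get_ee_rot, get_ft_force, get_moment, get_grip_width, get_grip_force, hold_point_z gives the robot as it stands. Calls block until the motion is done:
- goto(position, orientation): joint-space move of the TCP to a pose.
- line_to(position, rotation=None, velocity=0.15, stop_force=None): straight line of the TCP; rotation=None keeps the orientation; velocity is the mean speed in m/s. With stop_force (N) it stops when the force on the tool has changed by that much, and returns True; else False.
- movej(angles): joint-space move.
- gripper_to(opening, newtons=None): finger opening in m; newtons is the grip in N (None keeps the last); returns when the fingers have stopped.
- dwell(seconds).
- solve_ik(position, orientation): joint angles nearest the present ones, or None.
- camera(name): name is "scene" or "side" or "wrist"; returns a dict with "color" (400x640x3 uint8, red, green, blue), "fx", "fy", "cx", "cy" (pixels), "k1" (the pictures are not rectified: a ray, as slopes to the right and down, at radius r is drawn at 1 + k1 r^2 times it, then the intrinsics apply), "position" and "rotation" of the camera in the world. Camera axes: x right, y down, z forward; pixel columns grow to the right and rows downward; lengths in m; the calibration is good to about 2 mm. A picture is of the moment at which its call begins. There is no depth.
A pose or a line that the arm cannot do raises PlanningError and nothing moves.
- close_job(): hands the job in; it is judged then, once.
Readings, each from a call of its own:
- get_time_s(): time.
- get_qpos(): joint angles.
- get_qd(): joint speeds.
- get_effort(): joint torques, N m.
- get_ee_pos(): TCP position.
- get_ee_rot(): TCP orientation.
- get_ft_force(): force on the tool from outside, world axes, zero at the start.
- get_moment(): the same for the moment, N m.
- get_grip_width(): finger opening in m.
- get_grip_force(): force on a finger pad.
Only numpy, scipy, OpenCV 4.12 (cv2) and the standard library are available. Lean on these libraries where they do the work, as an engineer would, in place of code of your own. Each camera call takes 0.05 s, during which the arm holds its last target. There are 200 camera calls.

## Working session

There is one attempt and no reset: what is moved stays moved. The work goes in short steps, each a Python script; the robot and the scene stay as the last script left them, time stands still between calls to the robot, and variables do not carry over. Pictures are saved under pics/ and viewed, at most 10 in all, crops included, and the job is handed in when it is done.

```bash
ls; mkdir -p pics; python3 - <<'E'
from station import *
import cv2
for n in ("scene","side"):
    c=camera(n); cv2.imwrite(f"pics/{n}0.png",c["color"][:,:,::-1]); print(n,c["fx"],c["cx"],c["cy"],c["k1"],c["position"],c["rotation"])
print(hold_point_z,get_time_s(),get_ee_rot(),get_ft_force())
E
```

```text
pics
scene 436.3795133711471 316.7741528992826 200.51242133305345 -0.07716272766975275 [0.96454617 0.76787237 0.55853675] [ 0.22637669  0.84254289 -0.46935391 -0.13631575]
side 470.3037353191314 315.34842131183564 191.19936884464795 -0.004382992057335965 [0.0884974  0.88233764 0.8289078 ] [-0.24169351  0.87555545 -0.4040237   0.10840548]
0.0187 0.1 [-1.23511526e-01  9.92342645e-01  9.72855852e-04 -1.77143576e-04] [-0.31094726  0.35661397  0.02214199]
```

View pics/scene0.png

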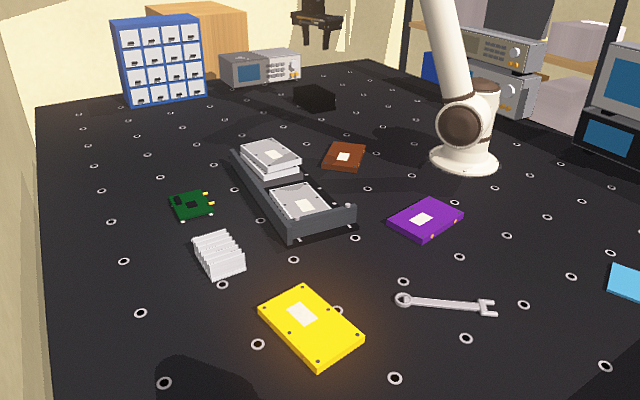

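View pics/side0.png

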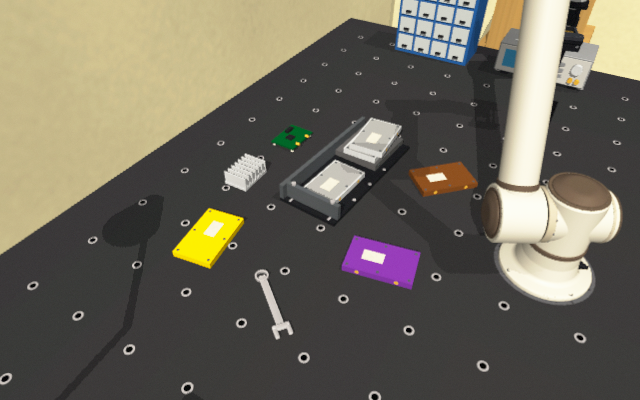

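Scene picture: the jig is at about (290,190), with two modules on the deck at (270,155) and one on the floor at (305,200). Side picture: the jig runs from (330,210) to (395,130). The brown, purple and yellow look-alikes lie clear of it. Next I'll take a close look from the wrist.

```bash
cat > h.py <<'E'
from station import *
import numpy as np, cv2
from scipy.spatial.transform import Rotation as R
def ray(c,uv):
    K=np.array([[c["fx"],0,c["cx"]],[0,c["fy"],c["cy"]],[0,0,1.]])
    p=cv2.undistortPoints(np.array(uv,float).reshape(-1,1,2),K,np.array([c["k1"],0,0,0,0.]))[:,0]
    return R.from_quat(c["rotation"]).apply(np.c_[p,np.ones(len(p))])
def onz(c,uv,z):
    d=ray(c,uv); o=np.array(c["position"]); return o+d*((z-o[2])/d[:,2])[:,None]
def proj(c,P):
    q=R.from_quat(c["rotation"]).inv().apply(np.atleast_2d(P)-c["position"]); s=q[:,:2]/q[:,2:]
    s=s*(1+c["k1"]*(s**2).sum(1))[:,None]; return s*[c["fx"],c["fy"]]+[c["cx"],c["cy"]]
def down(yaw):  # tool z down; tool x axis at angle yaw in world
    return (R.from_euler('z',yaw)*R.from_euler('x',np.pi)).as_quat()
E
python3 - <<'E'
from h import *
np.set_printoptions(precision=3,suppress=True)
c=camera("side")
# floor-ish outline points: jig near-left corner, right corner, etc
print(onz(c,[[281,195],[334,222],[409,148],[362,118],[345,165]],0.01))
w=camera("wrist"); print(w["position"],R.from_quat(w["rotation"]).as_matrix(),w["fx"],get_ee_pos(),R.from_quat(get_ee_rot()).as_matrix())
E
```

```text
[[ 0.644  0.117  0.01 ]
 [ 0.474  0.134  0.01 ]
 [ 0.435 -0.26   0.01 ]
 [ 0.631 -0.339  0.01 ]
 [ 0.56  -0.086  0.01 ]]
[ 0.089 -0.622  0.384] [[-0.246  0.94   0.235]
 [ 0.969  0.238  0.061]
 [ 0.002  0.243 -0.97 ]] 338.23327284015573 [ 0.153 -0.606  0.222] [[-0.969 -0.245 -0.   ]
 [-0.245  0.969  0.001]
 [ 0.     0.001 -1.   ]]
```

```bash
python3 - <<'E'
from h import *
y=np.pi-0.1
goto([0.57,-0.10,0.28],down(y))
c=camera("wrist"); np.save("w0.npy",c,allow_pickle=True)
cv2.imwrite("pics/w0.png",c["color"][:,:,::-1]); print(get_time_s(),get_qpos(),c["position"],get_ft_force())
E
```

```text
2.5917 [ 1.04826799e-01  2.71356190e-01 -1.33749866e-02  4.57736011e-05
 -1.28633893e+00 -1.77679795e+00] [ 0.50405533 -0.09367147  0.44177874] [0.00195848 0.46984543 0.41855871]
```

View pics/w0.png

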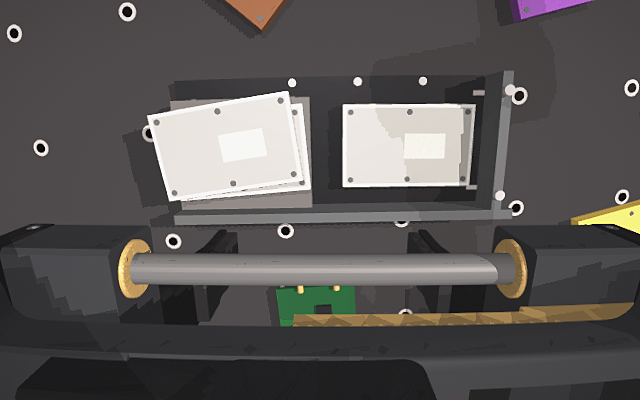

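Wrist picture: floor module a spans (343,104)-(474,186). Module c spans (148,115)-(300,200), with b showing at its right edge around x 308. The side stop's top is at rows 208-222, and the end stop runs from (508,70) to (500,210).

```bash
python3 - <<'E'
from h import *
np.set_printoptions(precision=4,suppress=True)
c=np.load("w0.npy",allow_pickle=True).item()
g=cv2.cvtColor(c["color"],cv2.COLOR_RGB2GRAY)
L=cv2.createLineSegmentDetector().detect(g)[0][:,0]
for l in L:
    n=np.hypot(l[2]-l[0],l[3]-l[1])
    if n>28 and 60<l[1]<228 and 120<l[0]<530:
        a=l.reshape(2,2)
        print(a.round(1).ravel(),[ (lambda p:(p[:,:2].round(4).ravel().tolist(),round(float(np.degrees(np.arctan2(*(p[1]-p[0])[:2]))),2)))(onz(c,a,z)) for z in (.026,)])
m=(g>175).astype(np.uint8)
cs=cv2.findContours(m,cv2.RETR_EXTERNAL,cv2.CHAIN_APPROX_NONE)[0]
for k in cs:
    if cv2.contourArea(k)>2000: print(cv2.minAreaRect(k), cv2.approxPolyDP(k,5,True)[:,0].tolist())
E
```

```text
[285.8  90.4 224.7 100. ] [([0.4689, -0.1335, 0.4719, -0.2075], 177.67)]
[474.4 103.3 343.1 103.4] [([0.5046, 0.0901, 0.4906, -0.0676], -174.92)]
[152.3 139.3 168.7 201.4] [([0.5077, -0.3052, 0.5877, -0.3007], 86.79)]
[343.1 186.6 466.9 185.2] [([0.5911, -0.0763, 0.6047, 0.0803], 4.98)]
[191.6 106.4 147.2 114.9] [([0.4747, -0.2488, 0.4781, -0.3055], 176.57)]
[342.  104.4 341.8 185.6] [([0.4915, -0.0689, 0.5896, -0.0778], 95.14)]
[312.  204.4 307.2 136.7] [([0.61, -0.1175, 0.5252, -0.1143], -87.8)]
[468.6 185.7 475.3 104.2] [([0.6055, 0.0826, 0.5058, 0.0912], -85.01)]
[183.1 200.3 308.2 189. ] [([0.5881, -0.2815, 0.5898, -0.1202], 0.58)]
[224.3  98.9 191.5 104.9] [([0.4706, -0.2077, 0.4729, -0.2485], 176.79)]
[375.6 107.4 458.1 107.1] [([0.4988, -0.0293, 0.5074, 0.0701], 4.96)]
[306.6 135.7 306.3  96.9] [([0.5239, -0.1149, 0.4787, -0.1103], -84.22)]
[302.9 184.8 253.1 190.5] [([0.5837, -0.1262, 0.5847, -0.1895], 179.13)]
[300.7 144.4 304.9 183.2] [([0.5336, -0.1232, 0.5819, -0.1234], 90.27)]
[394.4 182.7 350.6 182.3] [([0.5924, -0.0118, 0.5864, -0.0665], -173.74)]
[346.6 180.6 346.  1
[... 2097 characters left out ...]
, -0.2257], -3.22)]
[220.6 105.6 275.7  95.9] [([0.4778, -0.2134, 0.4738, -0.1462], -3.38)]
[224.4 161.7 265.5 155.1] [([0.5449, -0.2199, 0.5421, -0.1677], -3.12)]
[259.5 127.6 218.1 134.5] [([0.5085, -0.1705, 0.5112, -0.222], 177.0)]
[284.9 103.  296.  167. ] [([0.4831, -0.1364, 0.5606, -0.1322], 86.89)]
[294.4  76.  343.1  75.5] [([0.4537, -0.1216, 0.4588, -0.0648], 5.13)]
((408.99993896484375, 145.0), (131.99996948242188, 81.99998474121094), 0.0) [[343, 104], [343, 186], [468, 184], [474, 105]]
((225.2457275390625, 147.11434936523438), (100.22160339355469, 161.4149627685547), 84.21761322021484) [[302, 104], [291, 104], [282, 91], [147, 115], [143, 136], [154, 142], [169, 200], [309, 189]]
```

```bash
python3 - <<'E'
from h import *
np.set_printoptions(precision=4,suppress=True)
c=np.load("w0.npy",allow_pickle=True).item()
yaw=-np.radians(4.66)
M=np.array([[np.cos(yaw),np.sin(yaw)],[-np.sin(yaw),np.cos(yaw)]])
J=lambda uv,z:(onz(c,uv,z)[:,:2]@M.T)
def s(n,uv,z): print(n,J(np.reshape(uv,(-1,2)),z).ravel())
s("face floor",[473.1,200.8,314.4,203.3],.01)
s("face top",[464,209.9,175.6,215],.054)
s("outer top",[504.4,218.5,175.6,224.4],.054)
s("jig -x edge",[174.4,80.1,473.1,74.4],.01)
s("end floor",[483.6,96.8,476.4,181.9],.01)
s("end top in",[501.3,95.6,493.6,179.5],.054)
s("end top out",[502.6,188.2,511.1,102],.054)
s("deck edge",[306.6,135.7,306.3,96.9],.028)
s("deck edge2",[312,204.4,307.2,136.7],.028)
s("a corners",[343,104,343,186.6,467.5,185.2,474.6,103.4],.026)
s("c corners",[147.5,114.5,285.8,90.4,302.5,178,169,201],.060)
s("b lines",[183.1,200.3,308.2,189, 300.7,144.4,304.9,183.2],.044)
s("b low",[308.2,192.7,224.4,199.7],.028)
E
```

```text
face floor [ 0.6208  0.1465  0.6203 -0.065 ]
face top [ 0.6206  0.116   0.6205 -0.2321]
outer top [ 0.6326  0.1677  0.6325 -0.2337]
jig -x edge [ 0.4603 -0.234   0.4605  0.1338]
end floor [0.4872 0.1491 0.5952 0.1487]
end top in [0.4882 0.149  0.584  0.1489]
end top out [0.5947 0.1611 0.4951 0.1612]
deck edge [ 0.5314 -0.0718  0.4862 -0.0709]
deck edge2 [ 0.6171 -0.0675  0.5326 -0.0712]
a corners [ 0.4951 -0.0276  0.5953 -0.0282  0.5962  0.13    0.4958  0.1311]
c corners [ 0.5016 -0.2478  0.4807 -0.0915  0.5774 -0.0764  0.6015 -0.2352]
b lines [ 0.6048 -0.2249  0.5937 -0.071   0.5405 -0.0783  0.5866 -0.0748]
b low [ 0.6018 -0.0719  0.6089 -0.1784]
```

```bash
cat >> h.py <<'E'
YAW=-np.radians(4.66); RZ=R.from_euler('z',YAW)
np.set_printoptions(precision=4,suppress=True)
W=lambda u,v,z:RZ.apply([u,v,z])
def st(s=""):
    print(s,"t%.1f"%get_time_s(),"uvz",RZ.inv().apply(get_ee_pos()),"F",RZ.inv().apply(get_ft_force()))
def L(u,v,z,vel=.15,f=None,s=""):
    r=line_to(W(u,v,z),velocity=vel,stop_force=f); st(f"{s} {r}"); return r
QX=down(np.pi+YAW)
E
python3 - <<'E'
from h import *
gripper_to(.087)
goto(W(.468,.051,.10),QX)
L(.468,.051,.015,.15,5,"down")
L(.500,.051,.015,.04,8,"push")
L(.520,.051,.015,.02,9,"push2"); dwell(.2); st("hold")
L(.500,.051,.015,.1); L(.49,.051,.10,.2)
L(.455,-.155,.10,.2); L(.455,-.155,.032,.15,5,"down")
L(.500,-.155,.032,.04,10,"push")
L(.520,-.155,.032,.02,12,"push2"); dwell(.2); st("hold")
L(.495,-.155,.032,.1);L(.47,-.155,.13,.2)
L(.57,-.05,.28,.3)
c=camera("wrist"); np.save("w1.npy",c,allow_pickle=True)
cv2.imwrite("pics/w1.png",c["color"][50:250,120:540,::-1])
E
```

```text
down False t4.5 uvz [0.4692 0.0511 0.0157] F [0.0194 0.4095 0.0178]
push False t5.4 uvz [0.5002 0.0511 0.015 ] F [ 0.1731 -0.1449  0.0937]
push2 True t6.1 uvz [0.5097 0.0505 0.0142] F [-0.0427 -0.266  -0.3915]
hold t6.3 uvz [0.5089 0.0503 0.0139] F [-1.6268  0.4879 -0.5884]
 False t6.5 uvz [0.4996 0.051  0.0151] F [ 0.0591 -0.6937 -0.3576]
 False t7.1 uvz [0.4897 0.0509 0.0996] F [-0.1377  0.2765 -0.8894]
 False t8.3 uvz [ 0.455  -0.1546  0.0998] F [ 0.2022 -0.5772 -0.2358]
down False t8.9 uvz [ 0.4556 -0.1546  0.0323] F [0.843  0.6603 0.1655]
push False t10.2 uvz [ 0.5001 -0.155   0.0319] F [-1.1942  0.1168 -0.6827]
push2 True t10.8 uvz [ 0.5091 -0.155   0.0312] F [ 0.5047 -0.1312 -0.1976]
hold t11.0 uvz [ 0.5076 -0.1549  0.0306] F [ 0.2615 -0.3829  0.7043]
 False t11.3 uvz [ 0.4948 -0.155   0.0321] F [-0.092   0.163  -0.1478]
 False t11.9 uvz [ 0.4697 -0.1549  0.1294] F [ 0.2094  0.2574 -0.1429]
 False t12.8 uvz [ 0.5688 -0.0501  0.2776] F [ 0.4786 -0.3643 -0.5341]
```

View pics/w1.png

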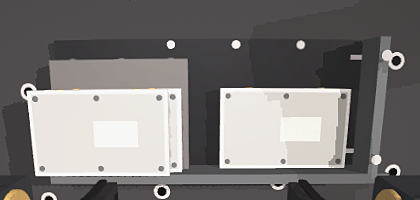

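The picture shows all three modules flush along the side stop. b sticks out about 12 px (roughly 15 mm) past c towards +y, and a still has a gap to the end stop. Next I push a in y from inside the gap.

```bash
python3 - <<'E'
from h import *
gripper_to(.04)
q=get_qpos()
for k in (1,-1):
    s=solve_ik(W(.5706,-.05,.11),down(YAW+k*np.pi/2)); print(k,s)
    s2=solve_ik(W(.5706,-.28,.11),down(YAW+k*np.pi/2)); print(k,s2)
c=[(abs(solve_ik(W(.5706,-.05,.11),down(YAW+k*np.pi/2))-q).max(),k) for k in (1,-1) if solve_ik(W(.5706,-.05,.11),down(YAW+k*np.pi/2)) is not None]
k=min(c)[1]; Q=down(YAW+k*np.pi/2)
goto(W(.5706,-.05,.11),Q); st(k)
L(.5706,-.05,.015,.12,5,"down")
L(.5706,-.030,.015,.04,10,"push")
L(.5706,.0,.015,.02,9,"push2"); dwell(.2); st("hold")
L(.5706,-.04,.015,.1); L(.5706,-.045,.12,.2)
E
```

```text
1 [ 0.114   0.4021 -0.2741  0.     -0.8946  2.9463]
1 [-0.2834  0.4962 -0.1117  0.     -0.9629 -2.9395]
-1 [ 0.114   0.4021 -0.2741  0.     -0.8946 -0.1953]
-1 [-0.2834  0.4962 -0.1117  0.     -0.9629  0.202 ]
-1 t15.3 uvz [ 0.571  -0.05    0.1105] F [ 0.6026 -0.46    1.2588]
down False t16.2 uvz [ 0.5713 -0.0499  0.0157] F [-0.082   1.3269  0.7667]
push False t16.9 uvz [ 0.5705 -0.0297  0.0149] F [ 0.6776 -0.2133  0.5627]
push2 True t17.5 uvz [ 0.5702 -0.022   0.0147] F [ 0.8165 -1.234   1.3072]
hold t17.7 uvz [ 0.5696 -0.022   0.0142] F [-0.0651 -1.2632  0.2798]
 False t18.1 uvz [ 0.5703 -0.0405  0.0148] F [-0.1166 -0.3951 -0.034 ]
 False t18.7 uvz [ 0.5696 -0.0447  0.1191] F [-0.2085 -0.2066 -0.3234]
```

```bash
python3 - <<'E'
from h import *
L(.5706,-.280,.12,.25)
L(.5706,-.280,.032,.15,5,"down")
ok=not L(.5706,-.12,.032,.05,15,"push1")
if ok: ok=not L(.5706,-.035,.032,.04,15,"push2")
if ok: L(.5706,-.005,.032,.02,11,"push3")
dwell(.1); st()
c=camera("side"); cv2.imwrite("pics/s1.png",cv2.resize(c["color"][100:240,250:430,::-1],None,fx=4,fy=4))
E
```

```text
False t19.8 uvz [ 0.5704 -0.2791  0.1195] F [ 0.2515 -0.5924  0.4307]
down False t20.6 uvz [ 0.5715 -0.2798  0.0329] F [0.2794 0.6164 0.6273]
push1 False t23.9 uvz [ 0.5708 -0.12    0.032 ] F [ 0.6316 -3.3888  2.6217]
push2 False t26.2 uvz [ 0.5706 -0.0351  0.0321] F [-0.0532 -1.0319  0.0441]
push3 True t27.0 uvz [ 0.5703 -0.0221  0.0318] F [ 0.3157 -2.1252  1.9707]
 t27.1 uvz [ 0.5699 -0.0221  0.0315] F [ 0.7558 -0.8558  0.5794]
```

View pics/s1.png

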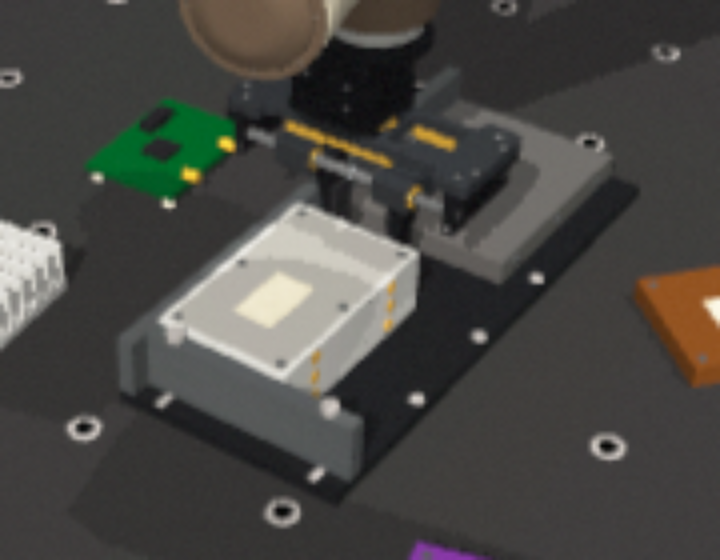

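The picture shows one neat three-layer pile in the corner. The fingers stand behind it around (365,200), and the stops are clear. Next I square all three in x, then y, then press the upper two.

```bash
python3 - <<'E'
from h import *
QY=get_ee_rot()
QY=down(YAW-np.pi/2)
L(.5706,-.045,.032,.1); L(.5706,-.045,.13,.25)
goto(W(.465,.069,.13),QX); gripper_to(.087)
L(.465,.069,.015,.2,5,"down")
L(.503,.069,.015,.08,8,"x1"); L(.522,.069,.015,.02,10,"x2")
L(.490,.069,.015,.1); L(.47,.069,.13,.25)
gripper_to(.04); goto(W(.5706,-.045,.13),QY)
L(.5706,-.045,.015,.2,5,"down")
L(.5706,-.028,.015,.05,8,"y1"); L(.5706,-.005,.015,.015,9,"y2")
L(.5706,-.032,.015,.1); L(.5706,-.032,.032,.1)
L(.5706,-.005,.032,.015,6,"press")
def F():
    f=[]
    for _ in range(4): dwell(.01); f.append(RZ.inv().apply(get_ft_force()))
    return -np.mean(f,0)[1]
v=RZ.inv().apply(get_ee_pos())[1]; log=[]
for i in range(40):
    f=F(); log.append((round(v,4),round(f,1)))
    if f>9.5: break
    v+=.0002 if f>5 else .0004
    line_to(W(.5706,v,.032),velocity=.01)
print(log)
for i in range(8): dwell(.06); print(round(F(),1),end=" ")
st("pressed")
L(.5706,-.045,.032,.05); L(.5706,-.045,.13,.25)
L(.50,-.08,.25,.3)
goto(W(.57,.03,.28),QX); c=camera("wrist"); np.save("w2.npy",c,allow_pickle=True)
cv2.imwrite("pics/w2.png",c["color"][:260,:,::-1]); st()
E
```

```text
False t27.5 uvz [ 0.5705 -0.0454  0.0319] F [ 0.6427 -0.0635 -0.1816]
 False t28.1 uvz [ 0.5706 -0.0445  0.1307] F [-1.148   0.2192 -0.3622]
down False t31.4 uvz [0.4657 0.0693 0.0155] F [-0.288  -0.2022 -0.4096]
x1 False t32.1 uvz [0.5026 0.0688 0.0151] F [-0.0517 -0.3471  0.1522]
x2 True t32.6 uvz [0.5095 0.0683 0.0142] F [-0.8956  0.1929  0.3484]
 False t33.0 uvz [0.49   0.0691 0.0152] F [0.2933 0.3242 0.4061]
 False t33.6 uvz [0.4702 0.0691 0.1303] F [0.2206 0.7457 0.3137]
down False t37.0 uvz [ 0.5715 -0.0448  0.0159] F [ 0.0986 -0.4538  0.1599]
y1 False t37.5 uvz [ 0.5707 -0.0275  0.0153] F [-0.6421 -0.7942 -0.332 ]
y2 True t38.2 uvz [ 0.5702 -0.0221  0.0147] F [ 0.5985 -1.0152  0.168 ]
 False t38.4 uvz [ 0.5705 -0.0324  0.0149] F [ 0.6922 -0.6137  0.9597]
 False t38.7 uvz [ 0.5711 -0.0317  0.0325] F [ 0.3004  0.3649 -0.0029]
press True t39.6 uvz [ 0.5703 -0.0221  0.0317] F [ 0.9894 -1.8298 -0.1365]
[(np.float64(-0.0221), np.float64(1.0)), (np.float64(-0.0217), np.float64(2.7)), (np.float64(-0.0213), np.float64(5.1)), (np.float64(-0.0211), np.float64(5.5)), (np.float64(-0.0209), np.float64(6.8)), (np.float64(-0.0207), np.float64(7.9)), (np.float64(-0.0205), np.float64(8.1)), (np.float64(-0.0203), np.float64(8.9)), (np.float64(-0.0201), np.float64(10.2))]
9.8 9.3 10.0 9.8 9.9 9.6 10.2 9.3 pressed t42.7 uvz [ 0.5701 -0.0219  0.0318] F [ 0.9632 -9.5034 -1.2974]
 False t43.3 uvz [ 0.5707 -0.045   0.032 ] F [ 0.1831 -0.1554  0.3776]
 False t43.9 uvz [ 0.5706 -0.0446  0.1308] F [ 0.2468 -0.3565 -0.0083]
 False t44.5 uvz [ 0.4992 -0.08    0.2492] F [-0.2097  0.2776 -1.0611]
 t46.1 uvz [0.5699 0.0299 0.2793] F [ 0.0747  0.0638 -0.2483]
```

View pics/w2.png

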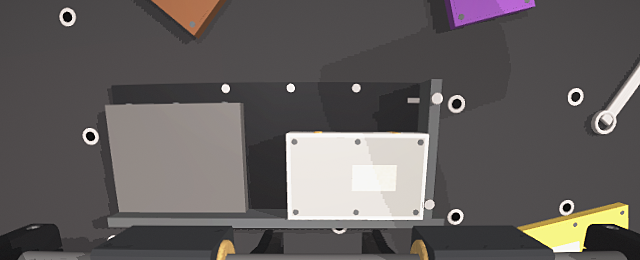

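The picture shows the pile spanning (287,132)-(428,219), flush to both stops with no lower module showing. The bystanders I can see look undisturbed. Handing in.

```bash
python3 -c "
from station import *
print(close_job(),get_time_s())"
```

```text
the job is handed in; nothing more can be done
the job is handed in; nothing more can be done
```

I handed the job in at about 46 s: the three modules are in one squared pile (a, b, c from the bottom) snug against both stops in the last picture, and b and c were pressed together at about 10 N in total against the end stop for about 0.8 s.

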